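# Catch brass knobs from the feed chute and weigh them

### The arm

A 7-joint arm with a two-finger parallel gripper is mounted at the origin on the work surface. World frame = base frame: x ahead of the robot, y to its left, z up, the work surface at z = 0. Lengths are in m, angles in rad, forces in N, time in s.
With the tool pointing down it reaches from about 0.425 to 0.925 m from the base axis. Payload 6.8 kg.
Tool frame: the origin (TCP) lies at the very end of the fingers, on their centre line; the grasp point (between the pads) lies 19 mm behind it; y points along the fingers, z is the direction in which the jaws open and shut, and the axes are right-handed (so a half turn about y gives the same grasp; the last joint's range is limited). The gripper opens to 85 mm and grips with 20 to 120 N. Pads are 22 mm wide; open, the fingers measure 114 mm over their backs; the gripper's body (76 mm by 85 mm) begins 54 mm behind the grasp point. The pads swing forward as they close: fully open they stand 13 mm farther back than shut.
Start: joints at [-1.449, 0.477, 0.022, 1.555, -0.011, 1.109, -0.083], TCP at [0.154, 0.657, 0.231] pointing down, gripper open.
Joint ranges: [-2.96, 2.96], [-0.34, 2.1], [-1.41, 1.46], [0.24, 2.44], [-1.37, 4.51], [0.17, 1.92], [-2.96, 2.96]. Speed limits (rad/s): [2.39, 2.39, 3.14, 3.14, 3.14, 3.14, 3.14].

### API

Orientations are given as a unit quaternion [x, y, z, w].
In Python, from bench import observe, camera, camera_params, close_job, find_in, trace gives the robot as it stands.
- The arm moves only by the tool send_rows, never from a script. Its argument "rows" is one flat list of numbers, 7 for each row, row after row: the shift along the tool's x, y, z in cm, then the turn, a rotation vector about the tool's x, y, z in degrees, then the finger opening in cm, from 0 to 8.54. In form: [x, y, z, ax, ay, az, grip, x, y, z, ax, ay, az, grip, ...]. A call has 1 to 10 rows; each row is the pose to reach, as a shift and turn from the pose commanded when the call began, along the tool's axes at that moment; what a row does not reach only later rows make up. A row lasts 1/8 s, in which the tool goes at most 62.5 mm and 10.7 degrees, less where a joint would pass 70% of its speed; a pose out of reach is approached as far as the arm can. A call with a gripper value outside its range is refused whole. The fingers move at their own pace and stop on an object; "grip_force" is the grip in N (left out, the last holds). Time passes only in rows, so rows that repeat a pose let the fingers close. It gives the time, the measured TCP pose, the force and the opening at its end, in the units of the state.
- observe(): the state, without advancing time (a new reading comes with each control period).
- camera(name): name is "side" or "top" or "wrist"; returns (picture, depth): 420x560x3 uint8, blue, green, red; 420x560 float32, m along the optical axis (not along the pixel's ray), 0 where there is no reading.
- camera_params(name): a dict with "fx", "fy", "cx", "cy" (pixels), "pose" (4x4, takes a point from camera to world coordinates). Camera axes: x right, y up, looking along -z (the intrinsics and any distortion apply to the point x, -y, -z); pixel columns grow to the right and rows downward; lengths in m; the calibration is good to about 2 mm. A picture is of the moment at which its call begins: read the wrist's pose just before it. camera_params takes no time and is no camera call; for the wrist camera it gives the pose at the moment of the call.
- close_job(): hands the job in, once; it reports no verdict.
Trained networks look in the newest picture that a camera, given by its name, has taken for a name from the list of things; names that differ only in an ending like _2 or _b are one class to them, and where a whole thing is asked for, a point or a joint stands for the part that bears it (a point fixed in the world has none). Each returns a list of dicts, best first, with "conf" (0 to 1); they miss things now and then, are a little off and sometimes report something else, mostly with a low value. They report only what shows in the picture. A call takes as long as a camera call. They do not tell look-alikes from the thing itself.
- find_in(camera, target): "rect" ([left, top, width, height] in pixels, round what is visible of it).
- trace(camera, target): "pixels" (420x560 bool, what is visible of it) and "rect" ([left, top, width, height] in pixels, round what is visible of it).
The state is a dict: "clock": time; "joint_positions": joint angles; "dq": joint speeds; "effort": joint torques, N m; "eef_pos": TCP position; "tcp_rot": TCP orientation; "ft_force": force on the tool from outside, world axes, zero at the start; "ft_torque": the same for the moment, N m; "gripper_width": opening from 0.0 (shut) to 1.0 (fully open).
Only numpy, scipy, OpenCV 4.12 (cv2) and the standard library are available. Lean on these libraries where they do the work, as an engineer would, in place of code of your own. Each camera call takes 0.05 s, during which the arm holds its last target. There are 200 camera calls.

### The job

Pick up the aluminium catch pan (the open box with a black handle), hold it in the air under the mouth of the feed chute and raise the gate by pushing its lift bar up with the rim of the pan, holding it there until all three brass knobs have slid into the pan. Then lower the pan so that the gate drops shut, and set it with its knobs flat in the middle of the scale's platter. Drop no knob on the table or the scale, keep the gripper and arm off the chute and its gate, and leave the carton, the finial and the door plate alone.

Things in the scene. Friction and masses are not known exactly. Their poses are not given: they have to be found in the camera images.
- chute: Fixed aluminium feed chute on a dark stand. Origin on the table, plumb below the middle of its lip (lower end of its floor), which is 205 mm up. The floor rises from the lip along its own +x at 32 deg for 215 mm; knobs slide out along -x. Channel 72 mm wide inside, 80 outside, walls 42 mm high. The 150 mm wide stand begins 80 mm behind the lip (+x); below the lip and lift bar it is free.
- lip (a point): Middle of the chute's lip, the edge over which the knobs slide out; same axes as the chute.
- gate (a joint): Height (m) by which the chute's gate is raised: 0 shut, 0.075 upper stop; from about 0.06 the knobs pass under it. The gate is an upright aluminium plate 6 mm in front of the lip; two arms beside the channel (116 mm over their outsides) join it to the lift bar below. It slides straight up, weighs 70 g and drops shut by itself.
- lift_bar (a point): Middle of the underside of the gate's lift bar: a flat level aluminium bar, 116 mm long across the chute (its y), 30 mm wide along the chute's x, 43 mm behind the lip, underside 120 mm above the table with the gate shut. Pushed up from below it raises the gate and moves with it. Axes as the chute.
- pan: Loose aluminium catch pan, an open rectangular box 170 mm (its x) by 130 mm (its y) outside, 4 mm walls and floor, 65 mm high; its -x wall is 95 mm high and carries a black rubber handle block. Origin: centre of the underside, z up. The +x wall, away from the handle, is the far wall; the middle of its rim is at x = 83 mm, z = 65 mm. About 160 g.
- pan_handle (a point): Grip point in the pan's black rubber handle block. The block is 22 mm wide (pan y), runs from x = -85 to -155 mm and from 54 to 100 mm above the pan's underside; this point is at x = -122 mm, y = 0, z = 85 mm in the pan. Axes as the pan.
- scale: Fixed low bench scale, grey base 260 x 210 x 30 mm, square steel platter 200 x 200 mm on top, platter top 45 mm above the table. Origin on the table below the platter's centre.
- platter (a point): Centre of the top face of the scale's platter, 45 mm above the table.
- carton: Bystander: white carton 75 x 75 x 85 mm; origin at the centre of its underside.
- finial: Bystander: brass ball finial, 64 mm wide, 77 mm high; origin at the centre of its underside.
- door_plate: Bystander: flat brass door plate 180 x 45 x 6 mm; origin at the centre of its underside.
- knob0_mid (a point): Middle of a brass knob waiting in the chute (first, nearest the gate): a 38 mm ball on a square rose 60 x 60 x 7 mm, 48 mm high over all, about 60 g; this point is 20 mm above the underside of the rose.
- knob0: The same knob (first, nearest the gate); origin at the centre of the rose's underside.
- knob1_mid (a point): Middle of a brass knob waiting in the chute (second): a 38 mm ball on a square rose 60 x 60 x 7 mm, 48 mm high over all, about 60 g; this point is 20 mm above the underside of the rose.
- knob1: The same knob (second); origin at the centre of the rose's underside.
- knob2_mid (a point): Middle of a brass knob waiting in the chute (third, uppermost): a 38 mm ball on a square rose 60 x 60 x 7 mm, 48 mm high over all, about 60 g; this point is 20 mm above the underside of the rose.
- knob2: The same knob (third, uppermost); origin at the centre of the rose's underside.
Mind the look-alikes: they are no part of the job. What is shaped like the knob2 but red or turquoise is not meant.

How it is judged:
On the way, in this order (a step that is already met when the one before it is completed fails the run):
1. the pan is held in the air under the mouth of the chute (bottom more than 15 mm above the table, its centre within 100 mm of the lip, seen from above) (height (world z) of pan above 0.015 m and horizontal distance between pan and lip below 0.1 m), for 0.05 s.
2. all three knobs are in the pan while it is still held in the air under the mouth (all of step 1 and x of knob0_mid in the frame of pan between -0.085 and 0.085 m and y of knob0_mid in the frame of pan between -0.065 and 0.065 m and z of knob0_mid in the frame of pan between 0 and 0.095 m and x of knob1_mid in the frame of pan between -0.085 and 0.085 m and y of knob1_mid in the frame of pan between -0.065 and 0.065 m and z of knob1_mid in the frame of pan between 0 and 0.095 m and x of knob2_mid in the frame of pan between -0.085 and 0.085 m and y of knob2_mid in the frame of pan between -0.065 and 0.065 m and z of knob2_mid in the frame of pan between 0 and 0.095 m), for 0.2 s.
At the end, for the whole second after the job is handed in: All three knobs lie in the pan; the pan stands flat (within 0.08 rad) and at rest on the scale's platter, its centre within 35 mm of the platter's centre; the gate is shut (less than 5 mm up) (x of knob0_mid in the frame of pan between -0.085 and 0.085 m and y of knob0_mid in the frame of pan between -0.065 and 0.065 m and z of knob0_mid in the frame of pan between 0 and 0.095 m and x of knob1_mid in the frame of pan between -0.085 and 0.085 m and y of knob1_mid in the frame of pan between -0.065 and 0.065 m and z of knob1_mid in the frame of pan between 0 and 0.095 m and x of knob2_mid in the frame of pan between -0.085 and 0.085 m and y of knob2_mid in the frame of pan between -0.065 and 0.065 m and z of knob2_mid in the frame of pan between 0 and 0.095 m and horizontal distance between pan and platter below 0.035 m and angle between pan's own z axis and vertical below 0.08 rad and height (world z) of pan below 0.055 m and contact force between pan and scale above 1 N and linear speed of pan below 0.02 m/s and value of joint gate below 0.005 m); the robot touches nothing.
It fails at once if a knob is dropped: lower than 70 mm above the table and not in the pan ((height (world z) of knob0_mid below 0.07 m and not (x of knob0_mid in the frame of pan between -0.085 and 0.085 m and y of knob0_mid in the frame of pan between -0.065 and 0.065 m and z of knob0_mid in the frame of pan between 0 and 0.095 m)) or (height (world z) of knob1_mid below 0.07 m and not (x of knob1_mid in the frame of pan between -0.085 and 0.085 m and y of knob1_mid in the frame of pan between -0.065 and 0.065 m and z of knob1_mid in the frame of pan between 0 and 0.095 m)) or (height (world z) of knob2_mid below 0.07 m and not (x of knob2_mid in the frame of pan between -0.085 and 0.085 m and y of knob2_mid in the frame of pan between -0.065 and 0.065 m and z of knob2_mid in the frame of pan between 0 and 0.095 m))).
It fails at once if the gripper or the arm pushes on the chute or its gate (more than 2 N) (contact force between any of the fingers, the arm and chute above 2 N).
It fails at once if a bystander is moved by more than 30 mm (distance of any of carton, finial, door_plate from where it was at the start of the episode above 0.03 m).
It also fails if it takes over 58 s, if anything falls off the work surface, if the arm or the gripper's body presses on something with over 40 N, if the wrist force passes 120 N, or if a joint passes its speed limit or range.

## Working session

There is one attempt and no reset: what is moved stays moved. The work goes in short steps, Python scripts to look and compute and a tool call to move; the robot and the scene stay as the last step left them, time stands still between calls to the robot, and variables do not carry over. Pictures are saved under pics/ and viewed, about 8 in all and at most 12, crops included, and the job is handed in when it is done.

Besides the shell and the picture viewer there is one more tool, called after "Emit:" by a JSON object that holds its "method" and its "body", one argument or row to a line. send_rows: Moves the arm, as the interface text tells. Its arguments: {"type":"object","properties":{"rows":{"type":"array","items":{"type":"number"}},"grip_force":{"type":"number"}},"required":["rows"]}

```bash
mkdir -p pics; ls; cat > h.py <<'E'
import numpy as np, cv2
from bench import *
from scipy.spatial.transform import Rotation as R
def cloud(cam,depth):
    p=camera_params(cam); v,u=np.mgrid[:depth.shape[0],:depth.shape[1]]
    X=(u-p['cx'])/p['fx']*depth; Y=-(v-p['cy'])/p['fy']*depth
    P=np.stack([X,Y,-depth,np.ones_like(depth)],-1)@np.array(p['pose']).T
    P=P[...,:3]; P[depth<=0]=np.nan
    return P
def proj(cam,w):
    p=camera_params(cam); c=np.linalg.inv(np.array(p['pose']))@np.append(w,1)
    return p['cx']+p['fx']*c[0]/-c[2], p['cy']-p['fy']*c[1]/-c[2]
E
python3 - <<'E'
from h import *
s=observe();print(s['clock'],s['eef_pos'],s['tcp_rot'],s['gripper_width'])
print(R.from_quat(s['tcp_rot']).as_matrix().round(3))
for c in ['top','side']:
    im,d=camera(c);cv2.imwrite(f'pics/{c}0.png',im);P=cloud(c,d);np.save(f'{c}0.npy',P)
    pm=camera_params(c);print(c,pm.get('dist'),pm.keys(),np.array(pm['pose']).round(3).tolist())
    for t in ['pan','pan_handle','chute','gate','scale','carton','finial','door_plate','knob0']:
        for r in trace(c,t)[:3]:
            if r['conf']<.3: continue
            Q=P[r['pixels']];Q=Q[~np.isnan(Q[:,0])]
            print(t,round(r['conf'],2),[int(x) for x in r['rect']],np.median(Q,0).round(3),np.percentile(Q,2,0).round(3),np.percentile(Q,98,0).round(3))
E
```

```text
pics
0.0 [0.15363113 0.65667978 0.23030397] [ 0.70309515 -0.08108166  0.0810277  -0.7017959 ] 1.0025172275915617
[[ 0.974 -0.     0.228]
 [-0.228 -0.002  0.974]
 [ 0.    -1.    -0.002]]
top None dict_keys(['fx', 'fy', 'cx', 'cy', 'pose']) [[0.022, 0.995, -0.096, 0.446], [-1.0, 0.02, -0.023, -0.008], [-0.021, 0.097, 0.995, 1.302], [0.0, 0.0, 0.0, 1.0]]
pan 0.73 [232, 226, 89, 49] [0.473 0.049 0.004] [ 0.405 -0.078 -0.002] [0.534 0.136 0.1  ]
pan_handle 0.62 [231, 224, 95, 53] [0.473 0.047 0.004] [ 0.404 -0.078 -0.002] [0.535 0.137 0.1  ]
chute 0.78 [100, 121, 98, 101] [0.679 0.32  0.257] [0.546 0.22  0.004] [0.762 0.394 0.354]
gate 0.63 [141, 170, 53, 50] [0.58  0.254 0.243] [0.538 0.211 0.091] [0.646 0.33  0.261]
scale 0.74 [386, 198, 83, 101] [ 0.483 -0.387  0.043] [ 0.361 -0.492  0.021] [ 0.61  -0.287  0.049]
carton 0.61 [291, 127, 32, 36] [ 0.751 -0.062  0.083] [ 0.715 -0.104  0.002] [ 0.798 -0.022  0.089]
finial 0.64 [264, 132, 20, 23] [0.771 0.034 0.065] [0.751 0.006 0.002] [0.803 0.062 0.077]
door_plate 0.93 [148, 254, 18, 68] [0.365 0.355 0.005] [ 0.277  0.333 -0.001] [0.449 0
[... 869 characters left out ...]
 0.044] [ 0.359 -0.493  0.004] [ 0.61  -0.282  0.051]
carton 0.55 [201, 194, 32, 34] [ 0.753 -0.036  0.083] [ 0.716 -0.097  0.008] [ 0.795 -0.017  0.091]
carton 0.47 [196, 224, 20, 23] [0.774 0.047 0.059] [0.751 0.019 0.004] [0.806 0.064 0.079]
finial 0.87 [197, 225, 20, 25] [0.773 0.047 0.058] [0.751 0.02  0.004] [0.806 0.064 0.079]
door_plate 0.87 [301, 349, 71, 25] [0.363 0.356 0.007] [0.277 0.333 0.002] [0.449 0.377 0.012]
knob0 0.93 [349, 310, 26, 28] [0.297 0.253 0.009] [0.263 0.219 0.002] [0.324 0.277 0.049]
knob0 0.74 [301, 351, 68, 20] [0.363 0.356 0.007] [0.277 0.333 0.002] [0.45  0.377 0.012]
knob0 0.64 [215, 270, 20, 16] [0.629 0.309 0.288] [0.609 0.289 0.259] [0.657 0.325 0.302]
```

```bash
python3 - <<'E'
from h import *
a=cv2.imread('pics/top0.png');b=cv2.imread('pics/side0.png')
cv2.imwrite('pics/both.png',np.vstack([cv2.resize(a[100:340,80:500],(800,457))[:300],cv2.resize(b[100:400,140:420],(560,600))[:300].repeat(1,1) if 0 else cv2.resize(b[100:400,140:420],(800,300))]))
for f in 'top','side':
    P=np.load(f+'0.npy').reshape(-1,3);P=P[~np.isnan(P[:,0])]
    def box(lo,hi): return P[np.all((P>lo)&(P<hi),1)]
    def rect(n,Q):
        r=cv2.minAreaRect((Q[:,:2]*1000).astype(np.float32));print(f,n,len(Q),np.round(r[0],1),np.round(r[1],1),round(r[2],1))
    rect('rim',box([.38,-.09,.055],[.56,.15,.075]))
    rect('handle',box([.38,-.15,.09],[.56,.2,.11]))
    rect('pan>20',box([.38,-.15,.02],[.56,.2,.11]))
    rect('platter',box([.3,-.6,.04],[.7,-.2,.055]))
    Q=box([.5,.15,.18],[.85,.5,.4]); 
    rect('chute',Q)
    rect('gatearms/bar',box([.5,.15,.09],[.7,.35,.15]))
    Q=box([.5,.15,.24],[.63,.35,.27]);rect('gatetop',Q)
E
```

```text
top rim 296 [472.4  25.2] [130.4 225. ] 6.3
top handle 301 [482.9 -64.6] [128.3  73.9] 6.5
top pan>20 759 [473.2  17.8] [130.4 239.9] 6.3
top platter 5304 [ 509.7 -433.7] [200.  287.9] 4.8
top chute 4377 [640.7 310.2] [208.7 116.3] 40.2
top gatearms/bar 103 [621.6 272.4] [ 70. 133.] 73.9
top gatetop 882 [582.3 276.8] [ 95.4 139.7] 0.2
side rim 481 [468.9  53.5] [130.2 174. ] 6.7
side handle 233 [480.8 -64.2] [128.2  76.8] 5.7
side pan>20 1441 [472.8  19. ] [130.2 244.2] 6.5
side platter 2207 [ 509.5 -434.1] [199.8 292.6] 4.7
side chute 4520 [639.9 310.8] [208.  119.2] 40.5
side gatearms/bar 341 [623.7 290.6] [ 58.5 134.1] 68.5
side gatetop 929 [582.  277.4] [ 94.3 141.5] 2.0
```

View pics/both.png

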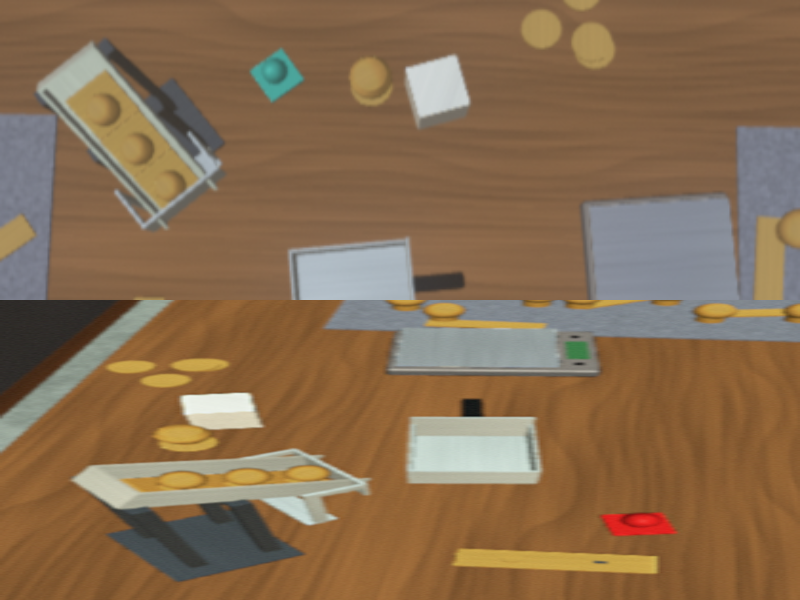

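```bash
python3 - <<'E'
from h import *
for f in 'top','side':
    P=np.load(f+'0.npy').reshape(-1,3);P=P[~np.isnan(P[:,0])]
    Q=P[np.all((P>[.5,.15,.2])&(P<[.85,.5,.42]),1)]
    best=None
    for yaw in np.arange(36,45,.25):   # sharpest lateral extents
        y=Q[:,:2]@[-np.sin(np.radians(yaw)),np.cos(np.radians(yaw))]
        U=(Q[:,:2]@[np.cos(np.radians(yaw)),np.sin(np.radians(yaw))])
        m=U>.62
        lo,hi=np.percentile(y[m],[1,99])
        if best is None or hi-lo<best[0]: best=(hi-lo,yaw,(lo+hi)/2)
    print(f,np.round(best,4))
    yaw=np.radians(best[1]);u=Q[:,:2]@[np.cos(yaw),np.sin(yaw)];v=Q[:,:2]@[-np.sin(yaw),np.cos(yaw)]-best[2]
    w=(abs(v)>.035)&(abs(v)<.041)&(u>.58)
    # upper envelope by u bin
    us=np.arange(.58,.80,.01);e=[(c+.005,np.percentile(Q[w&(u>=c)&(u<c+.01),2],90)) for c in us if (w&(u>=c)&(u<c+.01)).sum()>3]
    print(np.round(e,3).tolist())
    e=np.array(e); k=np.median(e[:,1]-e[:,0]*np.tan(np.radians(32)))
    x0=(.205+.042/np.cos(np.radians(32))-k)/np.tan(np.radians(32))
    c,s=np.cos(yaw),np.sin(yaw)
    print('lip u',x0,'lip',x0*c-best[2]*s,x0*s+best[2]*c)
    g=Q[(u<x0+.03)];gu=u[u<x0+.03];gv=v[u<x0+.03]
    for lo in np.arange(-.04,.03,.01):
        m=(gu-x0>=lo)&(gu-x0<lo+.01)
        if m.sum()>2: print(round(lo,3),m.sum(),g[m,2].min().round(3),g[m,2].max().round(3),gv[m].min().round(3),gv[m].max().round(3))
    B=P[np.all((P>[.5,.15,.08])&(P<[.85,.5,.20]),1)]
    bu=B[:,:2]@[c,s]-x0;bv=B[:,:2]@[-s,c]-best[2]
    m=bu<.075
    print('low',np.round(np.c_[bu,bv,B[:,2]][m][::max(1,m.sum()//12)],3).tolist())
E
```

```text
top [ 0.1084 40.5    -0.1799]
[[0.585, 0.242], [0.595, 0.259], [0.605, 0.257], [0.615, 0.261], [0.625, 0.268], [0.635, 0.274], [0.645, 0.281], [0.655, 0.287], [0.665, 0.292], [0.675, 0.299], [0.685, 0.304], [0.695, 0.312], [0.705, 0.319], [0.715, 0.324], [0.725, 0.331], [0.735, 0.337], [0.745, 0.343], [0.755, 0.349], [0.765, 0.357], [0.775, 0.348], [0.785, 0.337]]
lip u 0.6033431031033513 lip 0.5756384604447337 0.25502299095085423
-0.02 19 0.232 0.251 -0.04 0.04
-0.01 339 0.207 0.262 -0.058 0.058
0.0 116 0.217 0.267 -0.057 0.058
0.01 201 0.208 0.27 -0.058 0.058
0.02 173 0.211 0.275 -0.058 0.057
low [[0.046, -0.058, 0.2], [0.04, -0.056, 0.178], [0.038, -0.058, 0.163], [0.038, -0.058, 0.15], [0.037, -0.057, 0.14], [0.038, -0.055, 0.128], [0.039, -0.052, 0.126], [0.043, -0.042, 0.126], [0.044, -0.036, 0.126], [0.041, -0.037, 0.125], [0.034, -0.041, 0.125], [0.046, 0.054, 0.18], [0.039, 0.057, 0.179]]
side [ 0.0985 39.75   -0.1628]
[[0.605, 0.262], [0.635, 0.24], [0.695, 0.268], [0.705, 0.267], [0.715, 0.266], [0.745, 0.331], [0.765, 0.356], [0.775, 0.356], [0.785, 0.341], [0.795, 0.326]]
lip u 0.6530174261388021 lip 0.6061697109683187 0.29239504382961845
-0.04 179 0.207 0.27 -0.067 0.05
-0.03 198 0.214 0.271 -0.066 0.05
-0.02 215 0.223 0.278 -0.068 0.051
-0.01 197 0.202 0.286 -0.065 0.051
0.0 172 0.204 0.299 -0.048 0.051
0.01 172 0.24 0.303 -0.047 0.033
0.02 198 0.241 0.305 -0.047 0.033
low [[-0.013, -0.022, 0.13], [0.011, -0.021, 0.129], [-0.012, -0.0, 0.129], [0.01, -0.007, 0.126], [-0.003, 0.01, 0.127], [-0.008, 0.048, 0.177], [0.005, 0.025, 0.13], [0.002, 0.034, 0.127], [0.062, 0.046, 0.199], [-0.001, 0.047, 0.118], [0.05, 0.046, 0.148], [0.058, 0.045, 0.123], [0.062, 0.043, 0.082]]
```

Emit:
{"method": "send_rows", "body": {
  "rows": [3,0,-6,0,-10,0,8.5,8,0,-12,0,-20,0,8.5,13,0,-18,0,-30,0,8.5,18,0,-24,0,-40,0,8.5,22,0,-30,0,-50,0,8.5,26,0,-36,0,-60,0,8.5,30,0,-42,0,-70.5,0,8.5],
  "grip_force": 110
}}

```text
clock: 1.88
eef_pos: [0.3178, 0.2659, 0.2317]
tcp_rot: [-0.625, -0.33, 0.329, 0.626]
ft_force: [0.5, 0.2, 0.5]
gripper_width: 0.995
```

```bash
cat >> h.py <<'E'
def go(pos,yaw,pitch=0):
    """shift (cm) and rotvec (deg) in tool axes to reach TCP pos with tool y down and tool z at world yaw deg"""
    s=observe(); A=R.from_quat(s['tcp_rot'])
    z=np.array([np.cos(np.radians(yaw)),np.sin(np.radians(yaw)),0]);y=np.array([0,0,-1.]);x=np.cross(y,z)
    T=R.from_matrix(np.c_[x,y,z])*R.from_euler('z',pitch,degrees=True)
    return (A.inv().apply(np.array(pos)-s['eef_pos'])*100).round(2),np.degrees((A.inv()*T).as_rotvec()).round(2)
def axes():
    s=observe();M=R.from_quat(s['tcp_rot']).as_matrix();print('t',s['clock'],'pos',np.round(s['eef_pos'],4),'F',np.round(s['ft_force'],1),'q',np.round(s['joint_positions'],2));print(M.round(3).tolist())
E
python3 -c "
from h import *
axes(); print(go([.4824,-.068,.2],6.3)); print(go([.4824,-.068,.064],6.3))"
```

```text
t 1.875 pos [0.3178 0.2659 0.2317] F [0.5 0.2 0.5] q [-0.86  0.04  0.02  2.14 -0.    0.96  1.69]
[[0.565, 0.001, -0.825], [0.825, 0.001, 0.565], [0.001, -1.0, -0.0]]
(array([-18.25,   3.17, -32.45]), array([-6.0000e-02,  1.3929e+02,  5.0000e-02]))
(array([-18.26,  16.77, -32.44]), array([-6.0000e-02,  1.3929e+02,  5.0000e-02]))
```

Emit:
{"method": "send_rows", "body": {
  "rows": [-4,0,-6,0,11,0,8.5,-7,1,-12,0,22,0,8.5,-10,1,-17,0,33,0,8.5,-13,2,-22,0,44,0,8.5,-16,3,-27,0,55,0,8.5,-18.3,3,-32.4,0,66,0,8.5,-18.3,3,-32.4,0,77,0,8.5,-18.3,3,-32.4,0,88,0,8.5,-18.3,3,-32.4,0,99,0,8.5,-18.3,3,-32.4,0,110,0,8.5]
}}

```text
clock: 3.12
eef_pos: [0.4796, -0.067, 0.2016]
tcp_rot: [-0.634, 0.312, -0.313, 0.634]
ft_force: [0.1, -0.9, -0.6]
gripper_width: 0.992
```

```bash
python3 -c "
from h import *
axes(); print(go([.4824,-.068,.2],6.3)); print(go([.4824,-.068,.064],6.3))"
```

```text
t 3.125 pos [ 0.4796 -0.067   0.2016] F [ 0.1 -0.9 -0.6] q [-0.5   0.21  0.59  2.06 -0.15  0.91  0.83]
[[0.609, 0.001, 0.793], [-0.793, 0.0, 0.609], [0.0, -1.0, 0.0]]
(array([0.26, 0.16, 0.16]), array([-3.000e-02,  3.124e+01,  1.000e-02]))
(array([ 0.25, 13.76,  0.15]), array([-3.000e-02,  3.124e+01,  1.000e-02]))
```

Turn the rest, then look with the wrist camera above the handle.

Emit:
{"method": "send_rows", "body": {
  "rows": [0.2,0,0.1,0,10.5,0,8.5,0.2,0,0.1,0,21,0,8.5,0.2,0.2,0.1,0,31.2,0,8.5,0.2,0.2,0.1,0,31.2,0,8.5]
}}

```text
clock: 3.62
eef_pos: [0.4815, -0.0678, 0.1995]
tcp_rot: [0.529, -0.469, 0.47, -0.529]
ft_force: [0.5, 0.5, -0.0]
gripper_width: 0.998
```

```bash
python3 - <<'E'
from h import *
axes()
im,d=camera('wrist');cv2.imwrite('pics/w1.png',im);P=cloud('wrist',d)
Q=P.reshape(-1,3);Q=Q[~np.isnan(Q[:,0])]
def box(lo,hi): return Q[np.all((Q>lo)&(Q<hi),1)]
H=box([.44,-.14,.093],[.53,-.035,.106])
print(len(H),H.mean(0) if len(H) else '',cv2.minAreaRect((H[:,:2]*1000).astype(np.float32)) if len(H)>5 else '')
print(go([.4824,-.068,.064],6.3))
E
```

```text
t 3.625 pos [ 0.4815 -0.0678  0.1995] F [ 0.5  0.5 -0. ] q [-0.58  0.23  0.69  2.06 -0.19  0.9   0.33]
[[0.118, 0.0, 0.993], [-0.993, -0.0, 0.118], [0.0, -1.0, 0.0]]
2664 [ 0.48072818 -0.06627991  0.099181  ] ((468.26263427734375, -67.02584838867188), (47.4627685546875, 70.039306640625), 7.709446430206299)
(array([ 0.03, 13.56,  0.08]), array([-0.01,  0.62,  0.01]))
```

View pics/w1.png

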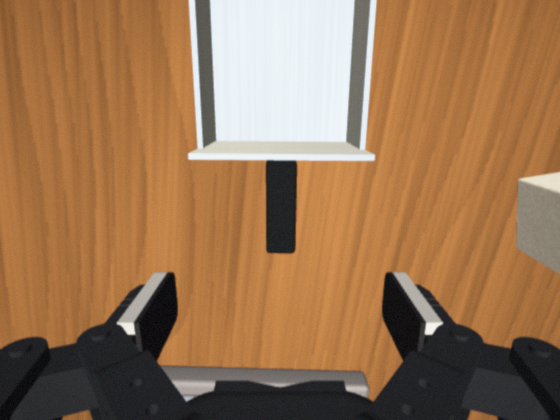

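Emit:
{"method": "send_rows", "body": {
  "rows": [0,5,0,0,0.5,0,8.5,0,9,0,0,0.5,0,8.5,0,12,0,0,0.5,0,8.5,0,13.5,0,0,0.5,0,8.5,0,13.5,0,0,0.5,0,4,0,13.5,0,0,0.5,0,1,0,13.5,0,0,0.5,0,0.5,0,13.5,0,0,0.5,0,0.5,0,13.5,0,0,0.5,0,0.5,0,13.5,0,0,0.5,0,0.5],
  "grip_force": 110
}}

```text
clock: 4.92
eef_pos: [0.4823, -0.068, 0.0655]
tcp_rot: [-0.526, 0.472, -0.473, 0.527]
ft_force: [0.1, -1.2, 5.9]
gripper_width: 0.237
```

Emit:
{"method": "send_rows", "body": {
  "rows": [0,-1,0,0,0,0,0.5,0,-3,0,0,0,0,0.5,0,-4,0,0,0,0,0.5,0,-4,0,0,0,0,0.5]
}}

```text
clock: 5.42
eef_pos: [0.482, -0.0677, 0.1052]
tcp_rot: [-0.526, 0.472, -0.473, 0.527]
ft_force: [-0.4, 0.1, -3.0]
gripper_width: 0.244
```

```bash
cat >> h.py <<'E'
def panfit(yaw_expect,c,cam='top'):
    im,d=camera(cam);P=cloud(cam,d)
    r=trace(cam,'pan')
    if not r: print('pan not seen');return
    print('conf',r[0]['conf'],r[0]['rect'])
    Q=P[r[0]['pixels']];Q=Q[~np.isnan(Q[:,0])]
    a=np.radians(yaw_expect);c=np.array(c);C,S=np.cos(a),np.sin(a)
    u=(Q[:,:2]-c)@[C,S];v=(Q[:,:2]-c)@[-S,C]
    m=(abs(u)<.07)&(abs(v)<.05)
    k=m&(Q[:,2]<np.median(Q[m,2])+.01)&(Q[:,2]>np.median(Q[m,2])-.01)
    A=np.c_[u[k],v[k],np.ones(k.sum())];s=np.linalg.lstsq(A,Q[k,2],rcond=None)[0]
    print('floor n',k.sum(),'slope along x,y deg',np.degrees(np.arctan(s[:2])).round(2),'floor z at centre',s[2].round(4))
    b=s[2]-.004
    for n,lo,hi in (('rim',.05,.075),('handle',.09,.11)):
        h=Q[:,2]-b-s[0]*u
        m=(h>lo)&(h<hi)
        if m.sum()>5:
            print(n,m.sum(),'u',np.percentile(u[m],[1,99]).round(4),'v',np.percentile(v[m],[1,99]).round(4),'yaw rect',cv2.minAreaRect((Q[m,:2]*1000).astype(np.float32)))
    return im
E
python3 - <<'E'
from h import *
axes()
panfit(96.3,[.469,.0533]); print(go([.4,.05,.2],-49.5))
E
```

```text
t 5.425 pos [ 0.482  -0.0677  0.1052] F [-0.4  0.1 -3. ] q [-0.48  0.4   0.61  2.14 -0.35  0.7   0.47]
[[0.108, 0.002, 0.994], [-0.994, 0.0, 0.108], [0.0, -1.0, 0.002]]
conf 0.86 [229.0, 223.8, 65.9, 56.3]
floor n 1817 slope along x,y deg [0.05 0.03] floor z at centre 0.0427
rim 305 u [-0.0804  0.084 ] v [-0.0647  0.065 ] yaw rect ((468.799072265625, 54.57080078125), (130.16062927246094, 166.2627716064453), 6.252229690551758)
handle 18 u [-0.0853 -0.0818] v [-0.0642 -0.0368] yaw rect ((528.0718994140625, -23.558134078979492), (27.750986099243164, 2.619300603866577), 1.2637279033660889)
(array([-12.58,  -9.57,  -6.8 ]), array([ 0.  , 55.72,  0.  ]))
```

Emit:
{"method": "send_rows", "body": {
  "rows": [-1,0,0,0,3,0,0.5,-3,0,-0.1,0,9,0,0.5,-6,0,-0.2,0,16,0,0.5,-9,0,-0.3,0,24,0,0.5,-12,0,-0.4,0,32,0,0.5,-15,0,-0.5,0,40,0,0.5,-18,0,-0.6,0,47,0,0.5,-20.5,0,-0.6,0,53,0,0.5,-21.9,0,-0.6,0,55.7,0,0.5,-21.9,0,-0.6,0,55.7,0,0.5]
}}

```text
clock: 6.78
eef_pos: [0.4511, 0.15, 0.1037]
tcp_rot: [0.246, -0.663, 0.663, -0.245]
ft_force: [0.4, -0.2, -2.6]
gripper_width: 0.243
```

```bash
python3 - <<'E'
from h import *
axes(); print(go([.4524,.1498,.105],-49.5))
s=observe();M=R.from_quat(s['tcp_rot']).as_matrix();c=s['eef_pos'][:2]-.122*M[:2,0]
im=panfit(40.5,c);print('pan centre',c)
b=camera('side')[0]
a=im[150:270,110:330];b=b[230:350,150:370]
cv2.imwrite('pics/p2.png',np.hstack([cv2.resize(a,(400,300)),cv2.resize(b,(400,300))]) if 0 else np.vstack([cv2.resize(a,(550,300)),cv2.resize(b,(550,300))]))
E
```

```text
t 6.775 pos [0.4511 0.15   0.1037] F [ 0.4 -0.2 -2.6] q [-1.15  0.46  0.87  2.18 -0.54  0.73 -0.77]
[[-0.758, -0.001, 0.652], [-0.652, -0.001, -0.758], [0.002, -1.0, 0.0]]
(array([-0.08, -0.13,  0.1 ]), array([-0.01,  0.17,  0.1 ]))
conf 0.97 [164.7, 183.1, 71.3, 87.1]
floor n 1351 slope along x,y deg [-0.25  0.2 ] floor z at centre 0.041
rim 176 u [-0.1553  0.0816] v [-0.0658  0.0643] yaw rect ((516.88525390625, 204.97634887695312), (238.86631774902344, 130.22911071777344), 41.03374099731445)
handle 31 u [-0.1554 -0.0815] v [-0.0648  0.0057] yaw rect ((472.909912109375, 132.05308532714844), (100.95220947265625, 17.820417404174805), 2.0488104820251465)
pan centre [0.54368032 0.22953355]
```

View pics/p2.png

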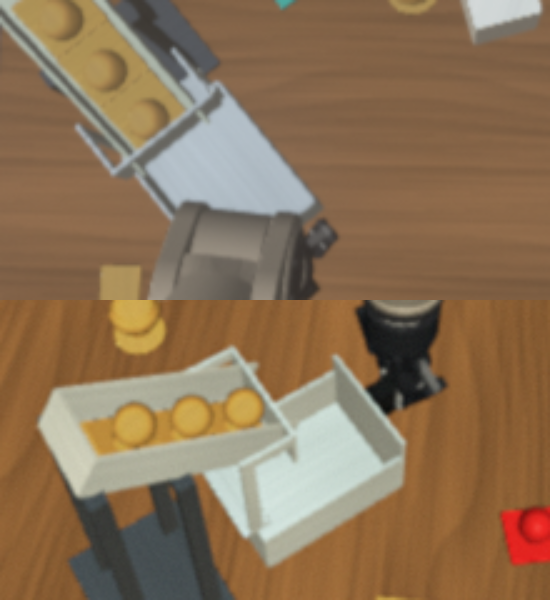

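Emit:
{"method": "send_rows", "body": {
  "rows": [0,-0.7,0,0,0,0,0.5,0,-1.4,0,0,0,0,0.5,0,-1.9,0,0,0,0,0.5,0,-2.8,0,0,0,0,0.5,0,-4,0,0,0,0,0.5,0,-5.3,0,0,0,0,0.5,0,-6.6,0,0,0,0,0.5,0,-7.8,0,0,0,0,0.5,0,-8.6,0,0,0,0,0.5,0,-8.8,0,0,0,0,0.5]
}}

```text
clock: 8.18
eef_pos: [0.4515, 0.1491, 0.1927]
tcp_rot: [-0.245, 0.663, -0.663, 0.245]
ft_force: [-0.2, -0.4, -3.3]
gripper_width: 0.247
```

Emit:
{"method": "send_rows", "body": {
  "rows": [0,0,0,0,0,0,0.5,0,0,0,0,0,0,0.5,0,0,0,0,0,0,0.5,0,0,0,0,0,0,0.5,0,0,0,0,0,0,0.5,0,0,0,0,0,0,0.5,0,0,0,0,0,0,0.5,0,0,0,0,0,0,0.5]
}}

```text
clock: 9.18
eef_pos: [0.4519, 0.1491, 0.1924]
tcp_rot: [0.245, -0.663, 0.663, -0.245]
ft_force: [-0.7, -0.1, -5.1]
gripper_width: 0.239
```

```bash
cat > look.py <<'E'
from h import *
import sys
axes()
s=observe();M=R.from_quat(s['tcp_rot']).as_matrix();c=s['eef_pos'][:2]-.122*M[:2,0]
print('pan centre',c)
a=camera('top')[0]
for r in trace('top','knob0')[:6]: print('top',round(r['conf'],2),np.round(r['rect']))
b=camera('side')[0]
for r in trace('side','knob0')[:6]: print('side',round(r['conf'],2),np.round(r['rect']))
a=a[110:270,90:330];b=b[230:390,150:390]
cv2.imwrite(sys.argv[1],np.vstack([cv2.resize(a,(450,300)),cv2.resize(b,(450,300))]))
E
python3 look.py pics/p3.png
```

```text
t 9.175 pos [0.4519 0.1491 0.1924] F [-0.7 -0.1 -5.1] q [-1.32  0.31  1.05  2.11 -0.35  0.91 -0.93]
[[-0.76, 0.0, 0.649], [-0.649, -0.0, -0.76], [-0.0, -1.0, 0.0]]
pan centre [0.54463373 0.22836981]
top 0.84 [169. 196.  24.  27.]
top 0.64 [212. 124.  26.  29.]
top 0.61 [184. 216.  24.  14.]
top 0.43 [ 98. 121.  99. 104.]
side 0.7 [279. 255.  19.  36.]
side 0.59 [270. 260.  23.  32.]
side 0.51 [247. 266.  25.  11.]
```

View pics/p3.png

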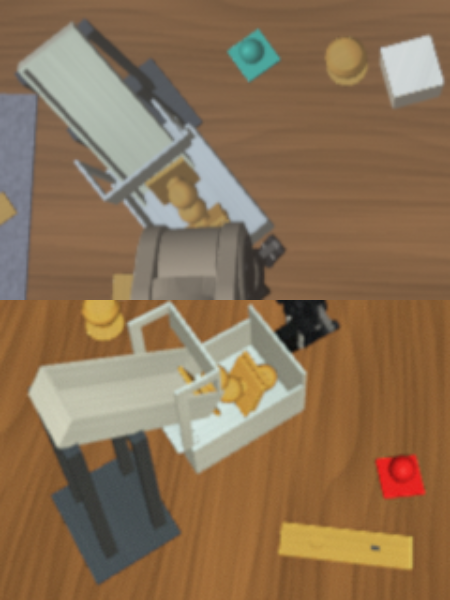

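Emit:
{"method": "send_rows", "body": {
  "rows": [0,0,0,0,0,0,0.5,0,0,0,0,0,0,0.5,0,0,0,0,0,0,0.5,0,0,0,0,0,0,0.5]
}}

```text
clock: 9.88
eef_pos: [0.4519, 0.1491, 0.1925]
tcp_rot: [0.245, -0.663, 0.663, -0.245]
ft_force: [-0.8, -0.1, -4.2]
gripper_width: 0.242
```

```bash
python3 - <<'E'
from h import *
s=observe();M=R.from_quat(s['tcp_rot']).as_matrix();c=s['eef_pos']-.122*M[:,0];zb=s['eef_pos'][2]-.0665
e=-M[:2,0];n=np.array([-e[1],e[0]]);lip=np.array([.5756,.2550])
for cam in 'top','side':
    im,d=camera(cam);P=cloud(cam,d);cv2.imwrite(f'pics/{cam}4.png',im)
    hsv=cv2.cvtColor(im,cv2.COLOR_BGR2HSV).astype(int)
    u=(P[...,:2]-c[:2])@e;v=(P[...,:2]-c[:2])@n;z=P[...,2]-zb
    m=(abs(u)<.12)&(abs(v)<.075)&(z>.006)&(hsv[...,1]>90)&(hsv[...,0]<30)
    nl,lab,st,ce=cv2.connectedComponentsWithStats(m.astype(np.uint8))
    for i in range(1,nl):
        k=lab==i
        if k.sum()<15: continue
        print(cam,k.sum(),'px',ce[i].round(),'u',np.percentile(u[k],[2,98]).round(3),'v',np.percentile(v[k],[2,98]).round(3),'z',np.percentile(z[k],[2,98]).round(3))
    k=m
    for lo in np.arange(-.1,.09,.015):
        q=k&(u>lo)&(u<=lo+.015)
        if q.sum()>3: print(round(lo,3),q.sum(),'z',z[q].min().round(3),z[q].max().round(3))
print('lip in pan',(lip-c[:2])@e,.205-zb)
E
```

```text
top 701 px [189. 214.] u [-0.048  0.045] v [-0.029  0.022] z [0.026 0.099]
-0.1 7 z 0.397 0.407
-0.055 27 z 0.055 0.064
-0.04 65 z 0.033 0.062
-0.025 103 z 0.012 0.063
-0.01 117 z 0.052 0.099
0.005 91 z 0.08 0.099
0.02 138 z 0.043 0.094
0.035 148 z 0.069 0.1
side 612 px [281. 274.] u [-0.071  0.01 ] v [-0.022  0.034] z [0.013 0.094]
side 36 px [248. 270.] u [0.038 0.049] v [-0.034 -0.007] z [0.082 0.098]
side 40 px [259. 277.] u [0.021 0.052] v [0.001 0.037] z [0.078 0.134]
-0.1 30 z 0.01 0.32
-0.085 14 z 0.031 0.041
-0.07 52 z 0.024 0.046
-0.055 101 z 0.024 0.067
-0.04 190 z 0.011 0.065
-0.025 132 z 0.008 0.064
-0.01 85 z 0.04 0.096
0.005 32 z 0.041 0.098
0.02 39 z 0.051 0.117
0.035 52 z 0.079 0.205
lip in pan 0.04080463200706627 0.07902953631745971
```

```bash
python3 - <<'E'
import cv2,numpy as np
a=cv2.imread('pics/top4.png')[160:240,140:250];b=cv2.imread('pics/side4.png')[230:330,220:330]
cv2.imwrite('pics/p4.png',np.hstack([cv2.resize(a,(400,291),interpolation=3),cv2.resize(b,(320,291),interpolation=3)]))
E
```

```text
(no output)
```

View pics/p4.png

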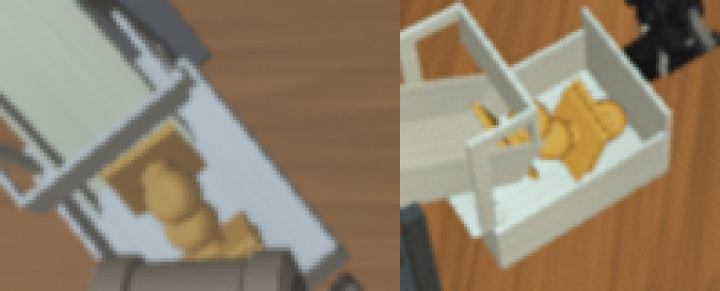

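Emit:
{"method": "send_rows", "body": {
  "rows": [1,0,0,0,0,0,0.5,1,0,0,0,0,0,0.5,0,0,0,0,0,0,0.5,1,0,0,0,0,0,0.5,0,0,0,0,0,0,0.5,1,0,0,0,0,0,0.5,1,0,0,0,0,0,0.5,1,0,0,0,0,0,0.5]
}}

```text
clock: 10.98
eef_pos: [0.4444, 0.1429, 0.1926]
tcp_rot: [-0.244, 0.663, -0.663, 0.245]
ft_force: [-0.4, -0.6, -4.4]
gripper_width: 0.239
```

```bash
cat > kn.py <<'E'
from h import *
import sys
s=observe();M=R.from_quat(s['tcp_rot']).as_matrix();c=s['eef_pos']-.122*M[:,0];zb=s['eef_pos'][2]-.0665
axes();print('pan c',c)
e=-M[:2,0];n=np.array([-e[1],e[0]]);lip=np.array([.5756,.2550])
ims=[]
for cam in 'top','side':
    im,d=camera(cam);P=cloud(cam,d)
    hsv=cv2.cvtColor(im,cv2.COLOR_BGR2HSV).astype(int)
    u=(P[...,:2]-c[:2])@e;v=(P[...,:2]-c[:2])@n;z=P[...,2]-zb
    m=(abs(u)<.12)&(abs(v)<.075)&(z>.006)&(z<.2)&(hsv[...,1]>90)&(hsv[...,0]<30)
    for lo in np.arange(-.1,.09,.015):
        q=m&(u>lo)&(u<=lo+.015)
        if q.sum()>3: print(cam,round(lo,3),q.sum(),'z',z[q].min().round(3),z[q].max().round(3))
    x,y=map(int,proj(cam,c+[0,0,.05]));ims.append(cv2.resize(im[y-50:y+50,x-60:x+60],(396,330),interpolation=3))
cv2.imwrite(sys.argv[1],np.hstack(ims))
print('lip in pan',(lip-c[:2])@e,.205-zb)
E
python3 kn.py pics/p5.png
```

```text
t 10.975 pos [0.4444 0.1429 0.1926] F [-0.4 -0.6 -4.4] q [-1.33  0.29  1.07  2.12 -0.33  0.9  -0.94]
[[-0.76, 0.001, 0.649], [-0.649, 0.001, -0.76], [-0.001, -1.0, 0.0]]
pan c [0.53715879 0.22211476 0.19273964]
top -0.055 32 z 0.05 0.066
top -0.04 100 z 0.017 0.067
top -0.025 65 z 0.034 0.056
top -0.01 105 z 0.045 0.087
top 0.005 98 z 0.054 0.095
top 0.02 101 z 0.036 0.095
top 0.035 181 z 0.051 0.093
top 0.05 47 z 0.082 0.094
side -0.1 4 z 0.102 0.105
side -0.085 12 z 0.029 0.042
side -0.07 55 z 0.023 0.047
side -0.055 111 z 0.023 0.067
side -0.04 146 z 0.017 0.067
side -0.025 173 z 0.007 0.058
side -0.01 67 z 0.039 0.079
side 0.005 94 z 0.036 0.095
side 0.02 23 z 0.043 0.117
side 0.035 31 z 0.048 0.195
side 0.05 34 z 0.081 0.133
lip in pan 0.05058816569718226 0.07886778863416224
```

View pics/p5.png

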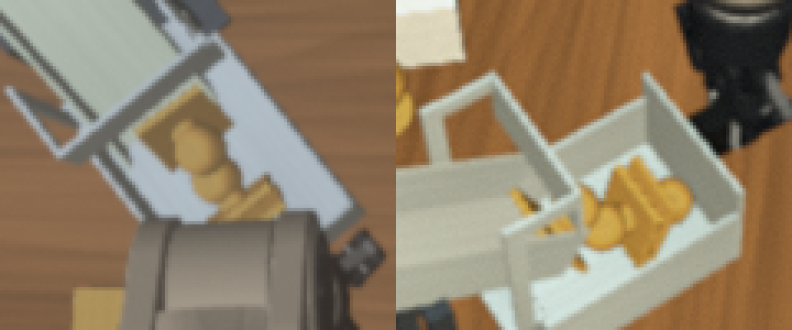

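Emit:
{"method": "send_rows", "body": {
  "rows": [0,0.6,0,0,0,0,0.5,0,1.3,0,0,0,0,0.5,0,2,0,0,0,0,0.5,0,2.5,0,0,0,0,0.5,0,2.5,0,0,0,0,0.5]
}}

```text
clock: 11.7
eef_pos: [0.4439, 0.1424, 0.1669]
tcp_rot: [0.245, -0.663, 0.664, -0.244]
ft_force: [-0.6, -0.5, -4.6]
gripper_width: 0.246
```

```bash
python3 kn.py pics/p6.png
```

```text
t 11.7 pos [0.4439 0.1424 0.1669] F [-0.6 -0.5 -4.6] q [-1.28  0.34  1.02  2.15 -0.39  0.85 -0.89]
[[-0.761, -0.001, 0.649], [-0.649, -0.001, -0.761], [0.001, -1.0, 0.0]]
pan c [0.53669183 0.22164452 0.16680021]
top -0.055 32 z 0.046 0.064
top -0.04 45 z 0.012 0.045
top -0.025 129 z 0.007 0.04
top -0.01 165 z 0.033 0.065
top 0.005 54 z 0.029 0.06
top 0.02 58 z 0.028 0.047
top 0.035 82 z 0.037 0.057
top 0.05 52 z 0.023 0.054
top 0.065 13 z 0.01 0.044
side -0.1 7 z 0.021 0.104
side -0.085 15 z 0.028 0.041
side -0.07 49 z 0.026 0.044
side -0.055 120 z 0.029 0.068
side -0.04 205 z 0.011 0.055
side -0.025 60 z 0.006 0.038
side -0.01 84 z 0.027 0.066
side 0.005 86 z 0.022 0.065
side 0.02 64 z 0.018 0.044
side 0.065 18 z 0.017 0.069
side 0.08 6 z 0.067 0.176
lip in pan 0.05124859964753432 0.10455183882385313
```

View pics/p6.png

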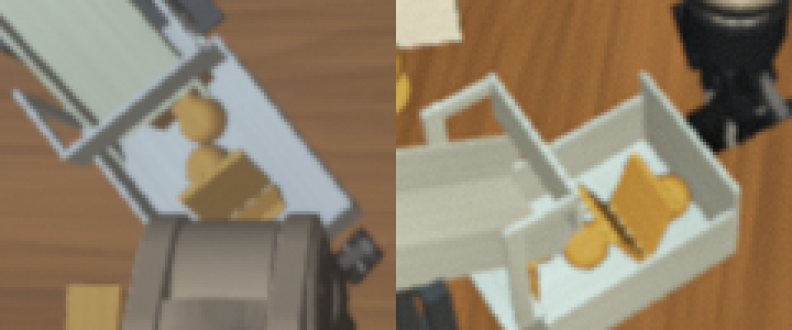

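Emit:
{"method": "send_rows", "body": {
  "rows": [0,0.8,0,0,0,0,0.5,0,2,0,0,0,0,0.5,0,3.2,0,0,0,0,0.5,0,4.4,0,0,0,0,0.5,0,5.5,0,0,0,0,0.5,0,6.2,0,0,0,0,0.5,0,6.2,0,0,0,0,0.5,0,6.2,0,0,0,0,0.5]
}}

```text
clock: 12.8
eef_pos: [0.4446, 0.1427, 0.1057]
tcp_rot: [0.244, -0.663, 0.663, -0.245]
ft_force: [-1.3, 0.3, -3.7]
gripper_width: 0.241
```

```bash
python3 - <<'E'
from h import *
axes();print(go([.482,-.068,.105],6.3))
for cam in 'top','side':
    im,d=camera(cam);P=cloud(cam,d)
    r=trace(cam,'scale')[0];Q=P[r['pixels']];Q=Q[~np.isnan(Q[:,0])]
    print(cam,r['conf'],np.histogram(Q[:,2],bins=np.arange(0,.07,.005)))
    k=Q[(Q[:,2]>.04)&(Q[:,2]<.05)];print(cv2.minAreaRect((k[:,:2]*1000).astype(np.float32)))
    u=(P[...,:2]-[.5756,.2550])
    g=(trace(cam,'gate') or [None])[0]
    if g is not None:
        G=P[g['pixels']];print('gate z pct',np.nanpercentile(G[:,2],[2,50,98]).round(3))
E
```

```text
t 12.8 pos [0.4446 0.1427 0.1057] F [-1.3  0.3 -3.7] q [-1.15  0.45  0.89  2.19 -0.53  0.72 -0.77]
[[-0.761, 0.001, 0.649], [-0.649, 0.0, -0.761], [-0.001, -1.0, 0.0]]
(array([10.84,  0.07, 18.45]), array([-4.000e-02, -5.581e+01, -3.000e-02]))
top 0.91 (array([  31,   30,   36,   45,  159,  976,  686,  284, 3031, 2121,   57,
          0,    0,    0]), array([0.   , 0.005, 0.01 , 0.015, 0.02 , 0.025, 0.03 , 0.035, 0.04 ,
       0.045, 0.05 , 0.055, 0.06 , 0.065, 0.07 ]))
((506.16290283203125, -391.23541259765625), (200.1873779296875, 201.27284240722656), 4.864528179168701)
gate z pct [0.123 0.241 0.26 ]
side 0.67 (array([   1,   13,   20,   23,   27,  130,  196,   44,  510, 1046,  135,
          1,    0,    0]), array([0.   , 0.005, 0.01 , 0.015, 0.02 , 0.025, 0.03 , 0.035, 0.04 ,
       0.045, 0.05 , 0.055, 0.06 , 0.065, 0.07 ]))
((506.2150573730469, -390.126953125), (200.6535186767578, 208.02589416503906), 4.227417469024658)
gate z pct [0.003 0.215 0.261]
```

Emit:
{"method": "send_rows", "body": {
  "rows": [0.5,0,0.7,0,0,0,0.5,1.5,0,2.1,0,1,0,0.5,3,0,4.2,0,3,0,0.5,4.8,0,6.7,0,6,0,0.5,6.6,0,9.2,0,10,0,0.5,8.4,-0.5,11.7,0,14,0,0.5,10.2,-1.5,14.2,0,18,0,0.5,11.6,-2.5,16.3,0,22,0,0.5,12.5,-3.5,17.6,0,25,0,0.5,12.9,-4.5,18.2,0,27,0,0.5]
}}

```text
clock: 14.35
eef_pos: [0.4643, -0.0804, 0.1511]
tcp_rot: [0.082, -0.702, 0.702, -0.082]
ft_force: [0.4, -0.8, -3.1]
gripper_width: 0.241
```

```bash
python3 - <<'E'
from h import *
axes();print(go([.3845,-.4015,.16],-85.2))
E
```

```text
t 14.35 pos [ 0.4643 -0.0804  0.1511] F [ 0.4 -0.8 -3.1] q [-0.82  0.43  1.09  2.15 -0.51  0.85 -0.75]
[[-0.973, 0.0, 0.23], [-0.23, -0.0, -0.973], [-0.0, -1.0, 0.0]]
(array([15.16, -0.89, 29.41]), array([-0.01,  8.51, -0.01]))
```

Emit:
{"method": "send_rows", "body": {
  "rows": [0.5,0,1,0,0,0,0.5,1.7,-0.3,3.4,0,1,0,0.5,3.4,-0.6,6.8,0,2,0,0.5,5.3,-0.9,10.4,0,3,0,0.5,7.2,-0.9,14,0,4,0,0.5,9.1,-0.9,17.6,0,5,0,0.5,11,-0.9,21.2,0,6,0,0.5,12.9,-0.9,25,0,7,0,0.5,14.4,-0.9,28,0,8,0,0.5,15.2,-0.9,29.4,0,8.5,0,0.5]
}}

```text
clock: 15.6
eef_pos: [0.3842, -0.4024, 0.1592]
tcp_rot: [0.031, -0.706, 0.707, -0.03]
ft_force: [-0.0, 0.8, -4.2]
gripper_width: 0.244
```

```bash
python3 - <<'E'
from h import *
axes();print(go([.3845,-.4015,.113],-85.2))
E
python3 kn.py pics/p7.png | grep -v lip
```

```text
t 15.6 pos [ 0.3842 -0.4024  0.1592] F [-0.   0.8 -4.2] q [-0.03  0.55  0.99  1.96 -0.56  0.94 -0.24]
[[-0.996, -0.001, 0.086], [-0.086, -0.001, -0.996], [0.001, -1.0, 0.001]]
(array([-0.04,  4.62, -0.09]), array([-0.04,  0.15,  0.04]))
t 15.6 pos [ 0.3842 -0.4024  0.1592] F [-0.   0.8 -4.2] q [-0.03  0.55  0.99  1.96 -0.56  0.94 -0.24]
[[-0.996, -0.001, 0.086], [-0.086, -0.001, -0.996], [0.001, -1.0, 0.001]]
pan c [ 0.50572414 -0.39191927  0.15910488]
top -0.085 34 z 0.024 0.041
top -0.07 83 z 0.025 0.044
top -0.055 132 z 0.034 0.067
top -0.04 128 z 0.012 0.048
top -0.025 115 z 0.007 0.04
top -0.01 140 z 0.034 0.065
top 0.005 78 z 0.023 0.061
top 0.02 94 z 0.025 0.044
top 0.035 76 z 0.027 0.045
top 0.05 128 z 0.025 0.065
top 0.065 64 z 0.016 0.048
side -0.085 15 z 0.03 0.073
side -0.07 29 z 0.033 0.068
side -0.055 60 z 0.035 0.068
side -0.04 32 z 0.008 0.043
side -0.025 22 z 0.015 0.045
side -0.01 53 z 0.03 0.068
side 0.005 28 z 0.029 0.046
side 0.02 46 z 0.021 0.044
side 0.035 46 z 0.017 0.067
side 0.05 63 z 0.024 0.069
side 0.065 38 z 0.01 0.041
```

View pics/p7.png

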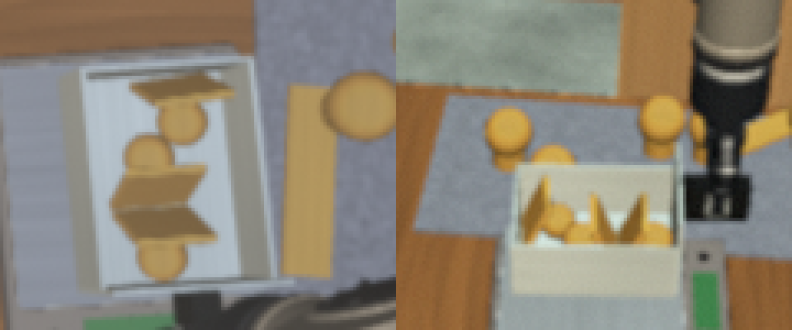

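Emit:
{"method": "send_rows", "body": {
  "rows": [0,0.8,0,0,0,0,0.5,0,2,0,0,0,0,0.5,0,3.2,0,0,0,0,0.5,0,4,0,0,0,0,0.5,0,4.4,0,0,0,0,0.5,0,4.6,0,0,0,0,0.5,0,4.7,0,0,0,0,0.5,0,4.7,0,0,0,0,0.5]
}}

```text
clock: 16.7
eef_pos: [0.3853, -0.401, 0.1127]
tcp_rot: [0.031, -0.706, 0.707, -0.031]
ft_force: [-0.4, 0.4, -3.8]
gripper_width: 0.244
```

```bash
python3 - <<'E'
from h import *
axes()
s=observe();M=R.from_quat(s['tcp_rot']).as_matrix()
panfit(4.8,(s['eef_pos']-.122*M[:,0])[:2])
E
```

```text
t 16.7 pos [ 0.3853 -0.401   0.1127] F [-0.4  0.4 -3.8] q [ 0.02  0.6   0.92  1.99 -0.64  0.86 -0.19]
[[-0.996, 0.0, 0.087], [-0.087, -0.0, -0.996], [-0.0, -1.0, 0.0]]
conf 0.94 [402.1, 206.8, 63.5, 93.9]
floor n 771 slope along x,y deg [-0.26  0.09] floor z at centre 0.0497
rim 597 u [-0.1406  0.0842] v [-0.0659  0.0655] yaw rect ((474.35601806640625, -393.697265625), (234.3611297607422, 132.86605834960938), 5.058385372161865)
handle 163 u [-0.144  -0.0812] v [-0.0488  0.0598] yaw rect ((419.94720458984375, -395.777587890625), (83.95111083984375, 90.5927734375), 44.44404220581055)
```

Emit:
{"method": "send_rows", "body": {
  "rows": [0,0.1,0,0,0,0,0.5,0,0.1,0,0,0,0,0.5,0,0.2,0,0,0,0,0.5,0,0.2,0,0,0,0,0.5]
}}

```text
clock: 17.3
eef_pos: [0.3852, -0.401, 0.1107]
tcp_rot: [0.031, -0.706, 0.707, -0.031]
ft_force: [-1.1, 0.2, -0.7]
gripper_width: 0.242
```

Touching. Release slowly and rise.

Emit:
{"method": "send_rows", "body": {
  "rows": [0,0.05,0,0,0,0,2.6,0,0.05,0,0,0,0,4,0,0.05,0,0,0,0,6,0,0.05,0,0,0,0,8,0,0.05,0,0,0,0,8,0,-1,0,0,0,0,8,0,-4,0,0,0,0,8,0,-9,0,0,0,0,8,0,-14,0,0,0,0,8,0,-14,0,0,0,0,8]
}}

```text
clock: 18.55
eef_pos: [0.3862, -0.403, 0.2546]
tcp_rot: [0.029, -0.705, 0.708, -0.033]
ft_force: [0.4, -0.0, 0.4]
gripper_width: 0.936
```

Emit:
{"method": "send_rows", "body": {
  "rows": [3,0,0,0,0,0,8,3,0,0,0,0,0,8]
}}

```text
clock: 18.8
eef_pos: [0.3527, -0.4036, 0.2503]
tcp_rot: [-0.03, 0.707, -0.706, 0.03]
ft_force: [0.7, 0.1, -0.4]
gripper_width: 0.938
```

```bash
python3 - <<'E'
from h import *
axes()
im=panfit(4.9,[.507,-.3905])
P=cloud('top',camera('top')[1]);g=trace('top','gate')
print('gate z',np.nanpercentile(P[g[0]['pixels']][:,2],[2,98]).round(3))
for t in 'carton','finial','door_plate':
    r=trace('top',t)[0];print(t,r['conf'],np.nanmedian(P[r['pixels']],0).round(3))
cv2.imwrite('pics/p8.png',cv2.resize(im[100:340,80:500],(800,457)))
E
```

```text
t 18.8 pos [ 0.3527 -0.4036  0.2503] F [ 0.7  0.1 -0.4] q [-0.13  0.4   1.14  1.91 -0.41  1.09 -0.32]
[[-0.996, -0.0, 0.084], [-0.084, 0.001, -0.996], [0.0, -1.0, -0.001]]
conf 0.79 [401.8, 208.1, 68.4, 93.3]
floor n 787 slope along x,y deg [ 0.05 -0.04] floor z at centre 0.0483
rim 629 u [-0.1448  0.084 ] v [-0.0657  0.0659] yaw rect ((472.95611572265625, -393.39764404296875), (237.45925903320312, 133.05270385742188), 4.908926486968994)
handle 370 u [-0.1539 -0.0815] v [-0.0604  0.0576] yaw rect ((389.5953063964844, -400.9832763671875), (72.86447143554688, 128.1562957763672), 5.06922721862793)
gate z [-0.001  0.261]
carton 0.94 [ 0.753 -0.061  0.083]
finial 0.96 [0.771 0.033 0.065]
door_plate 0.95 [0.362 0.354 0.005]
```

View pics/p8.png

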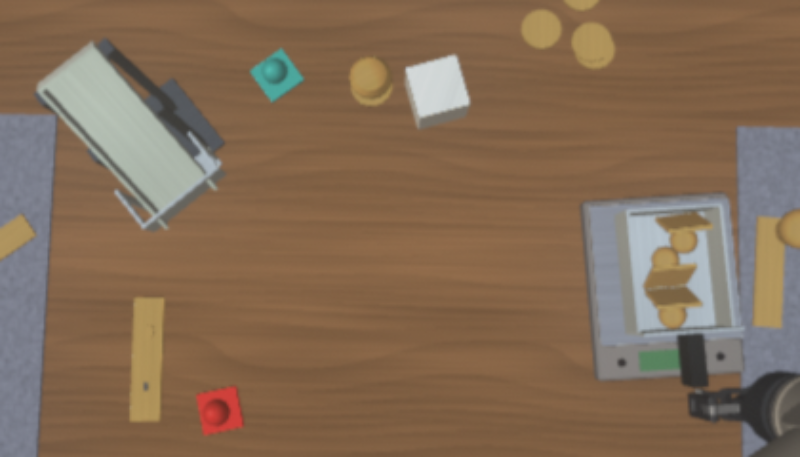

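```bash
python3 -c "
from bench import *
print(close_job(),observe()['clock'])"
```

```text
the job is handed in; nothing more can be done
the job is handed in; nothing more can be done
```

The pan is on the scale with all three knobs in it, and the job was handed in shortly after 18.8 s on the robot's clock (limit 58 s).

I picked the pan up by its handle and raised the gate about 70 mm with its far rim. The third knob caught on the chute's lip. Small shakes of the pan left it caught, and it slid in when I lowered the pan 25 mm.

The last checks before handing in showed:
- **Knobs:** all three show in the pan, and just before I set it down all three lay below its rim.
- **Pan:** level to within 0.1° and about 1 mm from the measured centre of the platter. The pan floor came out at 48 mm where 49 mm was expected.
- **Gate:** its top is back at its starting height, so it is shut.
- **Bystanders:** the carton, finial and door plate are within about 3 mm of where they began.
- **Gripper:** open and raised clear, with the wrist force near zero.

No check failed. I first turned the wrist the wrong way on the opening move and corrected it before reaching the pan. The wrist force readings were noisy by about 1 N, so I relied on the cameras to count the knobs.

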